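# Open the double-latched sensor test box

## Task

Open the navy test box: turn its yellow knob clockwise to unlatch the lid, lift the lid gently by its bar until the inner catch stops it, slide the green tab in front to the left to free that catch, then swing the lid wide open so that it stands by itself. Do not force the catch, and leave the things around the box where they are.

Things in the scene. Friction and masses are not known exactly. Their poses are not given: they have to be found in the camera images.
- case: Navy test box screwed to the table, 170 (x) x 280 (y) x 85 mm high, lid on top 12 mm more. Origin: centre of its underside; x points from its front (robot side) to its back, y to its left, z up. A slot in its front wall's right part lets out the catch's green tab. Lid edge overhangs the front wall by 6 mm.
- latch_grip (a point): Centre of the knob's yellow bar grip, 25 mm above the lid's top, on the knob's upright axis, 35 mm behind the lid's front edge, 85 mm left of the middle. The grip is 44 mm long, 12 mm thick, its top 12 mm above this point; at knob value 0 it lies along the box's x. Rides with the lid.
- latch (a joint): Knob of the primary latch, rad: near 0 latched, grows clockwise seen from above to a stop at 1.5; the lid is free from 1.2. Turns against about 0.12 N m and stays where left.
- lid_bar (a point): Middle of the lid's round steel pull bar: 10 mm thick, 80 mm long along the box's y, 45 mm in front of the lid's edge on two side posts, free all round. Rides with the lid; lid shut: 221 mm in front of the hinge line, 65 mm left of centre, 91 mm above the table.
- lid_hinge (a point): Middle of the lid's hinge line along the box's back top edge (x = 85, y = 0, z = 85 mm in the box frame); the line runs along the box's y.
- lid (a joint): Lid angle, rad: 0 shut, grows as its front rises, stop at 1.45. A stiff hinge: it stays where left; lifting at the bar takes 4 to 6 N. With the knob turned it rises until the inner catch holds it, 14 to 25 mm up at the bar (differs each time). The catch can be slid only with the lid within about 5 mm (at the bar) of that stop, not pulled hard against it.
- catch: Inner catch: carriage hidden behind the front wall, y = -65 mm in the box frame at rest; slides 20 mm left (box +y) to a stop, lid free from 15; takes 4 to 6 N, stays put; over 40 N bends it. Its green tab, 10 wide along y, stands 20 to 42 mm in front of the front wall at z 56 to 92 mm, centred anywhere from 90 to 40 mm right of the box's middle: find by touch or sight; push its right side.
- hexblock: Bystander: aluminium hexagonal sensor block, 44 mm across, 30 mm high, beside the box on the right. Origin under its centre.
- oiler: Bystander: white plastic bottle with red cap, 40 mm wide, 85 mm high, left of the box. Origin under its centre.
- pickup: Bystander: small steel cylinder, 22 mm wide, 26 mm high, right of the box. Origin under its centre.
- driver: Bystander: screwdriver with red handle, lying on the table at the left, nearer to the robot.
- spanner: Bystander: steel spanner lying on the table at the right, nearer to the robot.
- taperoll: Bystander: blue roll, 70 mm wide, 20 mm high, lying at the left. Origin under its centre.
- partsbox: Bystander: closed navy parts box, 110 x 90 x 30 mm, lying at the right. Origin under its centre.

How it is judged:
By the outcome, as a careful person would: the job done as asked, in the order asked, and still so for the second after the job is handed in, with the robot touching nothing.
It also fails if it takes over 72 s, if anything falls off the work surface, if the arm or the gripper's body presses on something with over 40 N, if the wrist force passes 120 N, or if a joint passes its speed limit or range.

## Robot

A 6-joint arm with a two-finger parallel gripper is mounted at the origin on the work surface. World frame = base frame: x ahead of the robot, y to its left, z up, the work surface at z = 0. Lengths are in m, angles in rad, forces in N, time in s.
With the tool pointing down it reaches from about 0.35 to 1 m from the base axis. Payload 7.1 kg.
Tool frame: the origin (TCP) lies midway between the tips of the shut fingers; the grasp point (between the pads) lies 19 mm behind it; z points along the fingers, x is the direction in which the jaws open and shut, and the axes are right-handed (so a half turn about z gives the same grasp; the last joint's range is limited). The gripper opens to 85 mm and grips with 20 to 120 N. Pads are 22 mm wide; open, the fingers measure 114 mm over their backs; the gripper's body (76 mm by 85 mm) begins 54 mm behind the grasp point. The pads swing forward as they close: fully open they stand 13 mm farther back than shut.
Start: joints at [1.212, 0.423, 1.63, -0, 1.089, -0.019], TCP at [0.208, 0.589, 0.208] pointing down, gripper open.
Joint ranges: [-3, 3], [-0.9, 2.11], [0.09, 2.58], [-1.31, 4.45], [0.11, 2.69], [-2.54, 2.54]. Speed limits (rad/s): [2.39, 2.39, 3.01, 3.14, 3.14, 3.14].

## Interface

Orientations are given as [roll, pitch, yaw] about the fixed x, y, z axes, in that order (R = Rz(yaw) Ry(pitch) Rx(roll)).
In Python, from workcell import robot, optics, ticket gives the robot as it stands. The module is installed in compiled form; this text tells all that it offers.
- The arm moves only by the tool arm_command, never from a script. Its argument "steps" is one flat list of numbers, 7 for each row, row after row: the finger opening in mm, from 0 to 85.4, then the shift along the tool's x, y, z in units of 40 mm (1.0 is 40 mm), then the turn, a rotation vector about the tool's x, y, z in units of 5 degrees (1.0 is 5 degrees). A call has 1 to 8 rows; each row shifts and turns the commanded pose from where the row before left it, along the tool's axes as they then stand; what a row does not reach is not made up. A row lasts 1/10 s, in which the tool goes at most 50 mm and 8.59 degrees, less where a joint would pass 70% of its speed; a pose out of reach is approached as far as the arm can. A call is refused whole if a number of a shift passes 1 or a number of a turn 1, either way. A call with a gripper value outside its range is refused whole. The fingers move at their own pace and stop on an object; "newtons" is the grip in N (left out, the last holds). Time passes only in rows, so rows that do not move let the fingers close. It gives the time, the measured TCP pose, the force and the opening at its end, in the units of the state.
- robot.observe(): the state, without advancing time (a new reading comes with each control period).
- optics.camera(name): name is "scene" or "top" or "wrist"; returns a dict with "frame" (400x640x3 uint8, red, green, blue), "fx", "fy", "cx", "cy" (pixels), "k1" (the pictures are not rectified: a ray, as slopes to the right and down, at radius r is drawn at 1 + k1 r^2 times it, then the intrinsics apply), "R" (3x3) and "t" (3): a world point X has camera coordinates R X + t. Camera axes: x right, y down, z forward; pixel columns grow to the right and rows downward; lengths in m; the calibration is good to about 2 mm. A picture is of the moment at which its call begins. There is no depth.
- ticket.close_job(): hands the job in, once; it reports no verdict.
The state is a dict: "t": time; "joints": joint angles; "joint_velocities": joint speeds; "joint_efforts": joint torques, N m; "tool_pos": TCP position; "orientation": TCP orientation; "force": force on the tool from outside, world axes, zero at the start; "ft_torque": the same for the moment, N m; "grip_width": opening from 0.0 (shut) to 1.0 (fully open).
Only numpy, scipy, OpenCV 4.12 (cv2) and the standard library are available. Lean on these libraries where they do the work, as an engineer would, in place of code of your own. Each camera call takes 0.05 s, during which the arm holds its last target.

## Working session

There is one attempt and no reset: what is moved stays moved. The work goes in short steps, Python scripts to look and compute and a tool call to move; the robot and the scene stay as the last step left them, time stands still between calls to the robot, and variables do not carry over. Pictures are saved under pics/ and viewed, and the job is handed in when it is done.

Besides the shell and the picture viewer there is one more tool, called after ">>>" as name(argument=value, ...) on one line, values as JSON. arm_command: Moves the arm, as the interface text tells. Its arguments: {"type":"object","properties":{"steps":{"type":"array"},"newtons":{"type":"number"}},"required":["steps"]}

```bash
mkdir -p pics; cat > h.py <<'E'
import numpy as np, cv2
from workcell import robot, optics, ticket
def snap(name,fn):
    c=optics.camera(name); cv2.imwrite('pics/'+fn+'.png',c['frame'][:,:,::-1]); np.save('pics/'+fn+'.npy',c,allow_pickle=True); return c
def load(fn): return np.load('pics/'+fn+'.npy',allow_pickle=True).item()
def ray(c,u,v):
    x=(u-c['cx'])/c['fx']; y=(v-c['cy'])/c['fy']
    K=np.array([[c['fx'],0,c['cx']],[0,c['fy'],c['cy']],[0,0,1.]])
    p=cv2.undistortPoints(np.array([[[u,v]]],float),K,np.array([c['k1'],0,0,0.]))[0,0]
    R=np.array(c['R']);t=np.array(c['t'])
    return -R.T@t, R.T@np.array([p[0],p[1],1.])
def onz(c,u,v,z):
    o,d=ray(c,u,v); return o+d*(z-o[2])/d[2]
def proj(c,X):
    R=np.array(c['R']);t=np.array(c['t'])
    K=np.array([[c['fx'],0,c['cx']],[0,c['fy'],c['cy']],[0,0,1.]])
    return cv2.projectPoints(np.array(X,float).reshape(-1,3),cv2.Rodrigues(R)[0],t.astype(float),K,np.array([c['k1'],0,0,0.]))[0].reshape(-1,2)
def tri(c1,p1,c2,p2):
    o1,d1=ray(c1,*p1);o2,d2=ray(c2,*p2)
    A=np.c_[d1,-d2]; s=np.linalg.lstsq(A,o2-o1,rcond=None)[0]
    a=o1+d1*s[0];b=o2+d2*s[1]; return (a+b)/2,np.linalg.norm(a-b)
def st():
    s=robot.observe()
    for k in ['t','tool_pos','orientation','force','grip_width','joints']: print(k,np.round(s[k],4))
E
python3 - <<'E'
from h import *
st()
for n in ['scene','top','wrist']:
    c=snap(n,n+'0'); print(n,c['fx'],c['k1'],np.round(-np.array(c['R']).T@np.array(c['t']),3))
E
```

```text
t 0.0
tool_pos [0.2081 0.5887 0.2074]
orientation [-3.1416e+00  1.6000e-03  1.2310e+00]
force [-0.2798  0.3633 -0.5035]
grip_width 0.9983
joints [ 1.212   0.4239  1.6307 -0.      1.0886 -0.019 ]
scene 406.2152781056097 -0.05398246003212177 [1.304 0.28  0.79 ]
top 445.25881623067727 0.04057312598190037 [ 0.435 -0.01   1.471]
wrist 282.97408438368603 0.0031168313925995536 [0.138 0.612 0.372]
```

View pics/scene0.png

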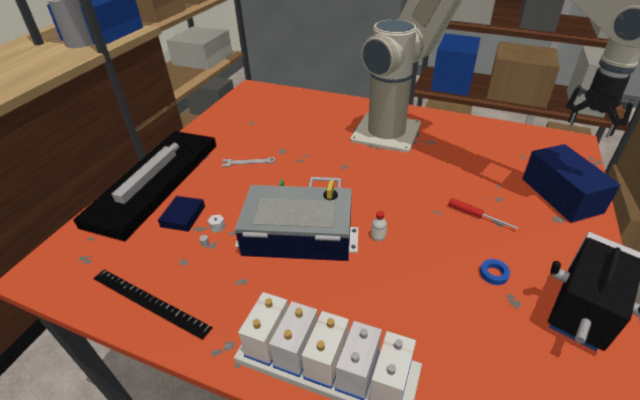

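View pics/top0.png

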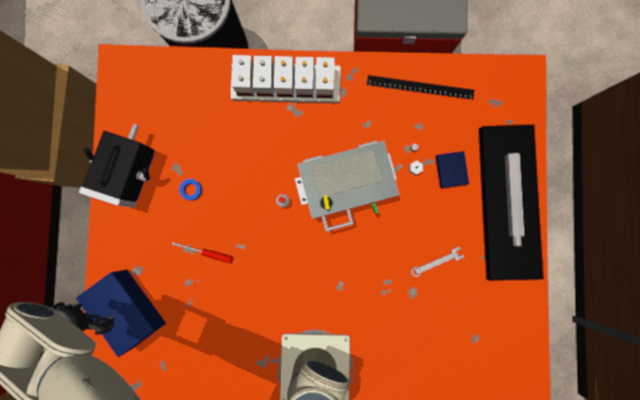

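View pics/wrist0.png

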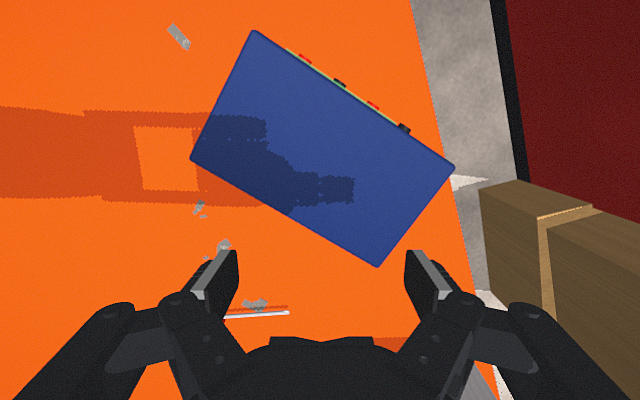

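The top view shows the box near (348,178), rotated about 15-20°. The knob is at (326,202), the bar at (338,222) and the green tab at (376,209). I'll zoom in and measure these.

```bash
python3 - <<'E'
from h import *
c=load('top0'); f=c['frame'][:,:,::-1]
cv2.imwrite('pics/topz.png',cv2.resize(f[130:245,285:435],None,fx=5,fy=5,interpolation=cv2.INTER_CUBIC))
s=load('scene0')['frame'][:,:,::-1]
cv2.imwrite('pics/scz.png',cv2.resize(s[165:270,220:400],None,fx=4.4,fy=4.4,interpolation=cv2.INTER_CUBIC))
E
```

```text
(no output)
```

View pics/topz.png

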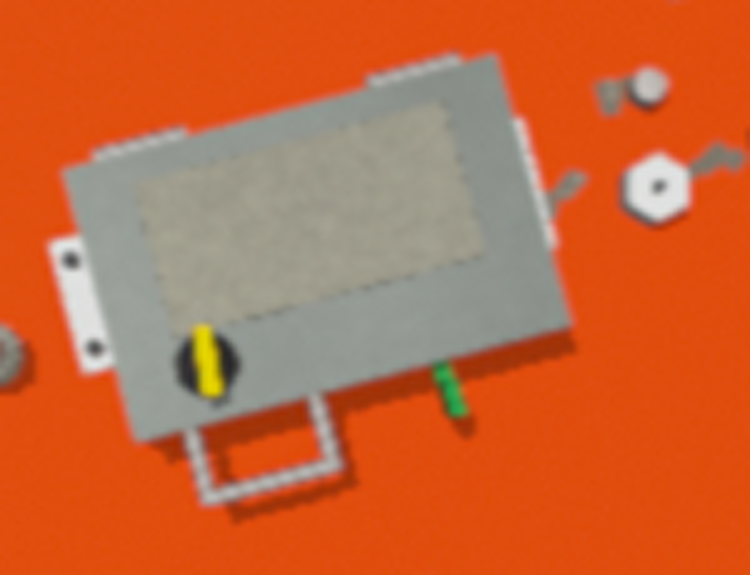

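View pics/scz.png

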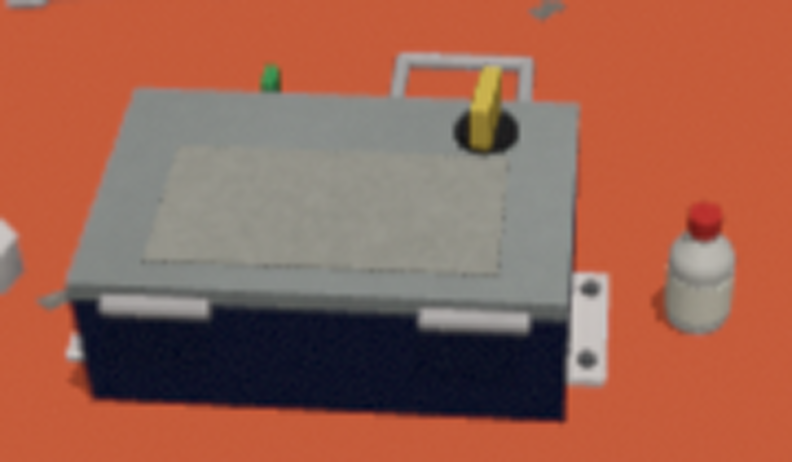

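```bash
python3 - <<'E'
from h import *
c=load('top0')
P=lambda U,V,z:onz(c,(U+.5)/5-.5+285,(V+.5)/5-.5+130,z)
k=[P(62,170,.097),P(497,55,.097),P(572,325,.097),P(138,440,.097)]
for a in k: print(np.round(a,4))
print([round(float(np.linalg.norm(k[i]-k[(i+1)%4])),4) for i in range(4)])
bl,br,fr,fl=k
yl=(bl-br)+(fl-fr); print('yaw',np.arctan2(-yl[0],yl[1]))
xl=(bl-fl)+(br-fr); print('yawx',np.arctan2(xl[1],xl[0]))
# lines fit refined by mask
f=cv2.cvtColor(c['frame'],cv2.COLOR_RGB2HSV); rgb=c['frame'].astype(int)
m=((f[:,:,1]<70)&(f[:,:,2]>90)).astype(np.uint8); m[:130]=0;m[245:]=0;m[:,:285]=0;m[:,:][:,435:]=0
m=cv2.morphologyEx(m,cv2.MORPH_CLOSE,np.ones((7,7)));m=cv2.morphologyEx(m,cv2.MORPH_OPEN,np.ones((9,9)))
cs=max(cv2.findContours(m,0,1)[0],key=cv2.contourArea)
r=cv2.minAreaRect(cs);print(r)
for q in cv2.boxPoints(r): print(np.round(onz(c,*q,.097),4))
print('green',np.round([P(441,372,.092),P(457,412,.092)],4))
print('bar',np.round([P(205,498,.096),P(337,467,.096)],4))
print('grip',np.round([P(204,330,.134),P(213,392,.134),P(207,362,.134)],4))
E
```

```text
[0.6466 0.069  0.097 ]
[ 0.7251 -0.2003  0.097 ]
[ 0.5573 -0.2492  0.097 ]
[0.4798 0.0176 0.097 ]
[0.2805, 0.1748, 0.2778, 0.1744]
yaw 0.2831942272052945
yawx 0.290911462575139
((346.7708740234375, 179.73976135253906), (60.92902374267578, 100.27750396728516), 75.20323944091797)
[0.6477 0.0892 0.097 ]
[ 0.7352 -0.211   0.097 ]
[ 0.552  -0.2617  0.097 ]
[0.4658 0.0362 0.097 ]
green [[ 0.5266 -0.1692  0.092 ]
 [ 0.502  -0.1795  0.092 ]]
bar [[ 0.4451 -0.0245  0.096 ]
 [ 0.4661 -0.1055  0.096 ]]
grip [[ 0.5458 -0.0212  0.134 ]
 [ 0.5085 -0.0275  0.134 ]
 [ 0.5265 -0.0235  0.134 ]]
```

>>> arm_command(steps=[40,-0.73,0.78,0,0,0,0,40,-0.73,0.78,0,0,0,0,40,-0.73,0.78,0,0,0,0,40,-0.73,0.78,0,0,0,0,40,-0.73,0.78,0,0,0,0,40,-0.73,0.78,0,0,0,0,40,-0.73,0.78,0,0,0,0,40,-0.73,0.78,0,0,0,0], newtons=40)

```text
t: 0.95
tool_pos: [0.3661, 0.2842, 0.2082]
orientation: [3.142, 0.0, 1.231]
force: [0.7, 0.3, 0.1]
grip_width: 0.47
```

>>> arm_command(steps=[40,-0.73,0.78,0,0,0,-0.8,40,-0.73,0.78,0,0,0,-0.8,40,-0.67,0.83,0,0,0,-0.8,40,-0.61,0.88,0,0,0,-0.8,40,-0.55,0.91,0,0,0,-0.8,40,-0.49,0.95,0,0,0,-0.8,40,-0.42,0.98,0,0,0,-0.7,40,0,0,0,0,0,0])

```text
t: 1.75
tool_pos: [0.5848, 0.0908, 0.2082]
orientation: [3.138, 0.001, 1.71]
force: [-0.2, 0.6, -0.0]
grip_width: 0.472
```

```bash
python3 - <<'E'
from h import *
st()
c=snap('wrist','w1')
E
```

```text
t 1.75
tool_pos [0.5848 0.0908 0.2082]
orientation [3.1385e+00 6.0000e-04 1.7098e+00]
force [-0.197   0.584  -0.0119]
grip_width 0.4719
joints [ 1.3420e-01  3.7330e-01  1.7077e+00 -6.0000e-04  1.0574e+00 -1.5753e+00]
```

View pics/w1.png

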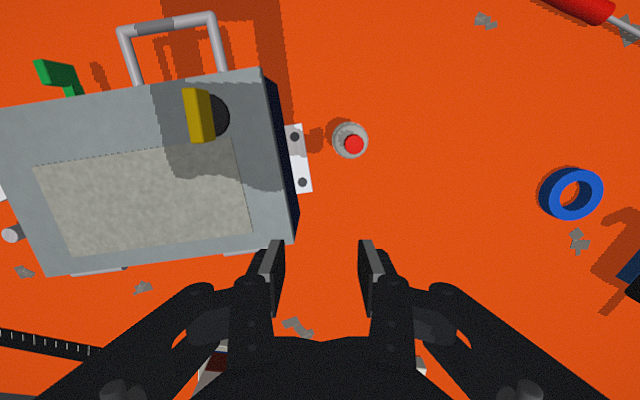

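```bash
cat >> h.py <<'E'
YAW=.286; O=np.array([.6051,-.0899,0])
Rb=np.array([[np.cos(YAW),-np.sin(YAW),0],[np.sin(YAW),np.cos(YAW),0],[0,0,1]])
B=lambda x,y,z:O+Rb@np.array([x,y,z])/1000
E
python3 - <<'E'
from h import *
c=load('w1'); im=c['frame'][:,:,::-1].copy()
im=cv2.resize(im[0:290,0:340],None,fx=2,fy=2)
def dr(pts,col):
    for p in proj(c,pts): cv2.circle(im,(int(round(p[0]*2)),int(round(p[1]*2))),3,col,-1)
dr([B(-91,140,97),B(-91,-140,97),B(85,140,97)],(0,0,255))
dr([B(-136,25,91),B(-136,105,91)],(255,0,0))
g=[]
a=-.12
for k in ((22,6),(22,-6),(-22,6),(-22,-6)):
    for z in (110,134):
        g.append(B(-56+np.cos(a)*k[0]-np.sin(a)*k[1],85+np.sin(a)*k[0]+np.cos(a)*k[1],z))
dr(g[1::2],(255,0,255)); dr(g[0::2],(0,0,0))
dr([B(-127,-60.5,92),B(-127,-50.5,92),B(-105,-50.5,92)],(255,255,255))
cv2.imwrite('pics/w1o.png',im)
E
```

```text
(no output)
```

View pics/w1o.png

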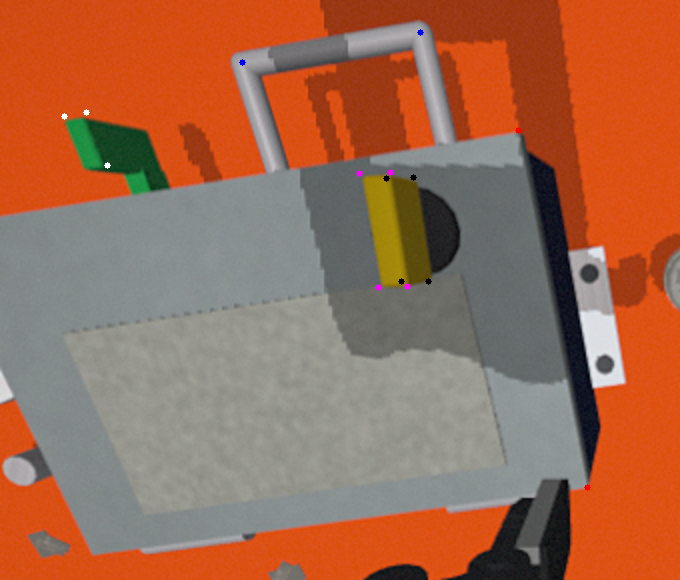

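>>> arm_command(steps=[40,-0.66,-0.46,0,0,0,0,40,-0.66,-0.46,0,0,0,0,40,-0.65,-0.46,0,0,0,0,40,-0.65,-0.46,0,0,0,-0.3,40,0,0,0.8,0,0,0,40,0,0,0.8,0,0,0,40,0,0,0.5,0,0,0,40,0,0,0.2,0,0,0])

```text
t: 2.6
tool_pos: [0.5194, -0.0207, 0.1143]
orientation: [-3.137, -0.001, 1.737]
force: [-0.9, 0.2, 0.6]
grip_width: 0.466
```

```bash
python3 - <<'E'
from h import *
c=snap('wrist','w2')
E
```

```text
(no output)
```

View pics/w2.png

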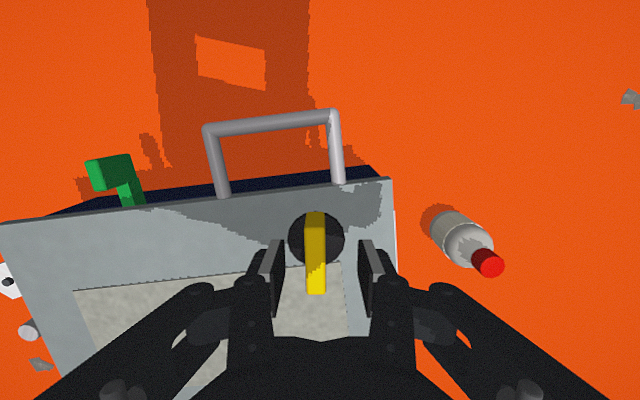

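>>> arm_command(steps=[40,-0.08,0.18,0,0,0,0,40,0,0,0,0,0,0,0,0,0,0,0,0,0,0,0,0,0,0,0,0,0,0,0,0,0,0,0,0,0,0,0,0,0,0])

```text
t: 3.25
tool_pos: [0.5296, -0.0233, 0.1165]
orientation: [3.141, 0.0, 1.737]
force: [-0.3, 0.5, -0.0]
grip_width: -0.004
```

```bash
python3 - <<'E'
from h import *
st()
c=snap('wrist','w3')
f=load('w3')['frame']
c=snap('scene','s3'); s=c['frame'][:,:,::-1]
cv2.imwrite('pics/s3z.png',cv2.resize(s[100:270,220:400],None,fx=3.3,fy=3.3,interpolation=cv2.INTER_CUBIC))
E
```

```text
t 3.25
tool_pos [ 0.5296 -0.0233  0.1165]
orientation [3.1413e+00 1.0000e-04 1.7371e+00]
force [-0.3029  0.4614 -0.0037]
grip_width -0.0036
joints [-0.0664  0.416   1.9038 -0.      0.8215 -1.8035]
```

View pics/w3.png

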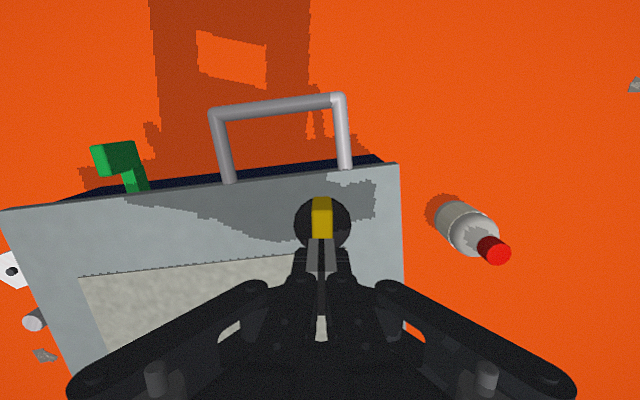

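View pics/s3z.png

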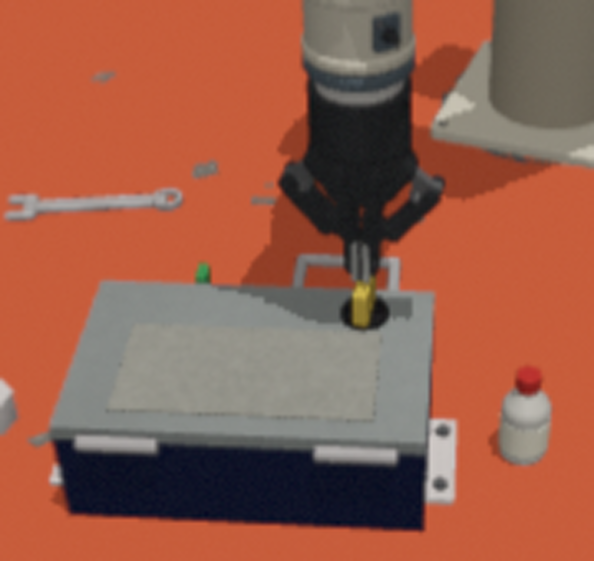

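```bash
python3 - <<'E'
from h import *
c=load('w3'); im=c['frame'][:,:,::-1].copy()
print('TCP',proj(c,[[.5296,-.0233,.1165],[.5296,-.0233,.1355]]))
a=-.12
for z in (110,134):
  for k in ((22,6),(22,-6),(-22,6),(-22,-6)):
    print(z,k,proj(c,[B(-56+np.cos(a)*k[0]-np.sin(a)*k[1],85+np.sin(a)*k[0]+np.cos(a)*k[1],z)]).round(1))
cv2.imwrite('pics/w3z.png',cv2.resize(im[170:340,240:410],None,fx=3.4,fy=3.4,interpolation=cv2.INTER_CUBIC))
E
```

```text
TCP [[323.47374101 236.59892452]
 [323.75528119 250.47776301]]
110 (22, 6) [[331.5 259.4]]
110 (22, -6) [[313.7 259.4]]
110 (-22, 6) [[332.3 196.8]]
110 (-22, -6) [[313.2 196.8]]
134 (22, 6) [[332.9 279.3]]
134 (22, -6) [[312.7 279.3]]
134 (-22, 6) [[333.9 209.1]]
134 (-22, -6) [[312.1 209.1]]
```

View pics/w3z.png

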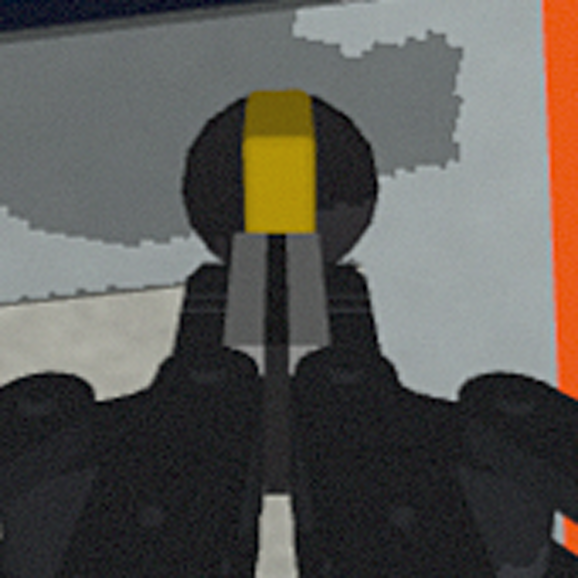

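```bash
python3 - <<'E'
from h import *
w=load('w3'); s=load('s3'); im=s['frame'][:,:,::-1]
cv2.imwrite('pics/s3y.png',cv2.resize(im[160:210,300:360],None,fx=11,fy=11,interpolation=cv2.INTER_CUBIC))
for z in (.1165,.125,.134,.14,.15): print(z,onz(w,322,238,z).round(4),proj(s,[[.5296,-.0233,z]]).round(1), proj(s,[onz(w,322,238,z)]).round(1))
print(proj(s,[B(-56+22,85,134),B(-56-22,85,134),B(-56-22,85,110),B(-34,85,110)]).round(1))
E
```

```text
0.1165 [ 0.5307 -0.0241  0.1165] [[330.2 190.2]] [[329.8 190.4]]
0.125 [ 0.5269 -0.0247  0.125 ] [[330.2 187.7]] [[330. 187.]]
0.134 [ 0.5228 -0.0255  0.134 ] [[330.1 185. ]] [[330.3 183.3]]
0.14 [ 0.5201 -0.0259  0.14  ] [[330.1 183.2]] [[330.4 180.9]]
0.15 [ 0.5156 -0.0267  0.15  ] [[330.  180.1]] [[330.7 176.8]]
[[329.5 189.7]
 [330.7 179.3]
 [330.9 186.4]
 [329.6 196.9]]
```

View pics/s3y.png

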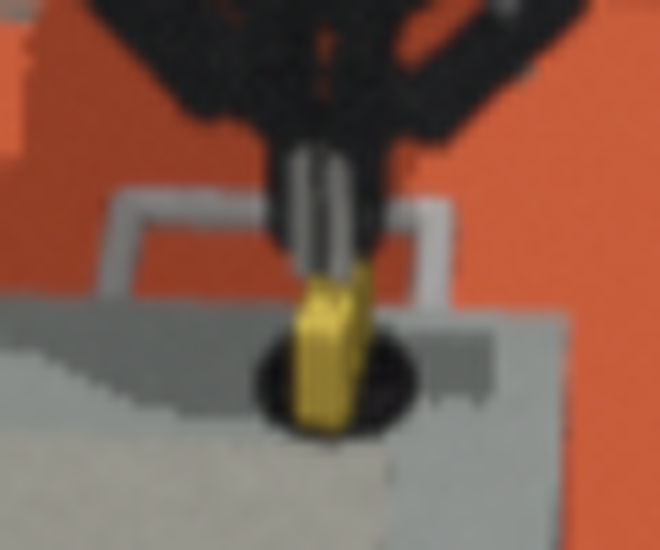

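The fingers shut at z ≈ 0.143, above the grip: the visible tips sit well above the reported TCP. I'll open, descend in small steps and check.

>>> arm_command(steps=[30,0,0,0,0,0,0,30,0,0,0,0,0,0,30,-0.02,-0.05,0.2,0,0,0,30,0,0,0.2,0,0,0,30,0,0,0,0,0,0])

```text
t: 3.85
tool_pos: [0.5266, -0.0244, 0.0987]
orientation: [-3.139, -0.001, 1.737]
force: [-0.4, -0.0, -0.8]
grip_width: 0.348
```

```bash
python3 - <<'E'
from h import *
c=snap('wrist','w4'); im=c['frame'][:,:,::-1]
C=-np.array(c['R']).T@np.array(c['t']); print(C, np.array(c['R']).round(3).tolist())
a=cv2.resize(im[150:340,220:430],None,fx=2,fy=2)
s=snap('scene','s4')['frame'][:,:,::-1]
b=cv2.resize(s[150:210,295:365],None,fx=5.4,fy=380/60)
cv2.imwrite('pics/m4.png',np.hstack([a,b]))
st()
E
```

```text
[ 0.45400025 -0.03827997  0.26344023] [[-0.165, 0.986, 0.0], [0.944, 0.158, 0.289], [0.285, 0.048, -0.957]]
t 3.95
tool_pos [ 0.5274 -0.0244  0.0996]
orientation [-3.1405e+00 -3.0000e-04  1.7371e+00]
force [0.2557 0.7505 0.5908]
grip_width 0.3525
joints [-0.0687  0.4411  1.9157  0.      0.7859 -1.8058]
```

View pics/m4.png

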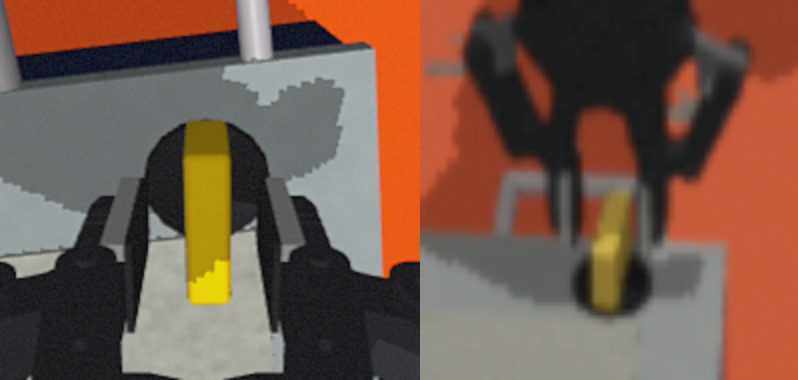

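>>> arm_command(steps=[30,0,0,0.12,0,0,0,30,0,0,0.12,0,0,0,0,0,0,0,0,0,0,0,0,0,0,0,0,0,0,0,0,0,0,0,0])

```text
t: 4.45
tool_pos: [0.5272, -0.0233, 0.0903]
orientation: [-3.141, -0.002, 1.737]
force: [-0.4, 6.7, -1.6]
grip_width: 0.132
```

```bash
python3 - <<'E'
from h import *
c=snap('wrist','w5'); im=c['frame'][:,:,::-1]
a=cv2.resize(im[150:340,220:430],None,fx=2,fy=2)
s=snap('scene','s5')['frame'][:,:,::-1]
b=cv2.resize(s[150:210,295:365],None,fx=5.4,fy=380/60)
cv2.imwrite('pics/m5.png',np.hstack([a,b]))
st()
E
```

```text
t 4.55
tool_pos [ 0.5271 -0.0233  0.0903]
orientation [-3.1406e+00 -1.7000e-03  1.7369e+00]
force [-0.0936  7.3223 -3.06  ]
grip_width 0.1345
joints [-0.0675  0.4563  1.9204  0.0021  0.7663 -1.806 ]
```

View pics/m5.png

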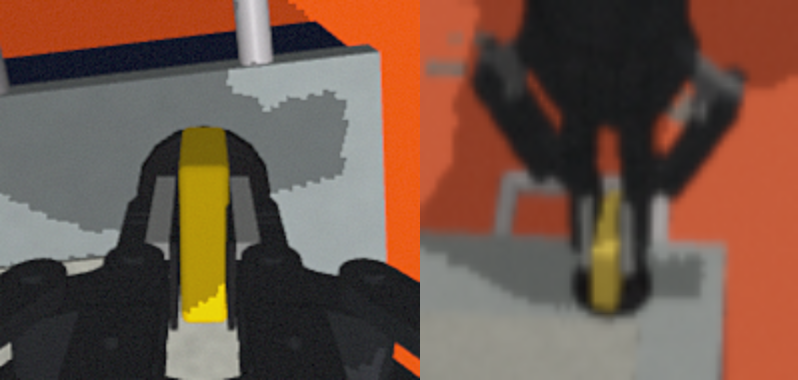

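>>> arm_command(steps=[0,0.02,0,0,0,0,1,0,0,0,0,0,0,1,0,0,0,0,0,0,1,0,0,0,0,0,0,1,0,0,0,0,0,0,1,0,0,0,0,0,0,1,0,0,0,0,0,0,1])

```text
t: 5.25
tool_pos: [0.5271, -0.0227, 0.0903]
orientation: [-3.14, -0.0, 1.123]
force: [0.2, 5.3, -1.6]
grip_width: 0.132
```

```bash
python3 - <<'E'
from h import *
st(); print(np.round(robot.observe()['ft_torque'],2))
E
```

```text
t 5.25
tool_pos [ 0.5271 -0.0227  0.0903]
orientation [-3.1401e+00 -5.0000e-04  1.1228e+00]
force [ 0.2194  5.3033 -1.5832]
grip_width 0.1315
joints [-6.6300e-02  4.5620e-01  1.9207e+00  1.5000e-03  7.6590e-01 -1.1902e+00]
[0.82 0.04 0.09]
```

>>> arm_command(steps=[0,0,0,0,0,0,1,0,0,0,0,0,0,1,0,0,0,0,0,0,1,0,0,0,0,0,0,1,0,0,0,0,0,0,1,0,0,0,0,0,0,1,0,0,0,0,0,0,1,0,0,0,0,0,0,0.8])

```text
t: 6.05
tool_pos: [0.5274, -0.0224, 0.0903]
orientation: [-3.14, -0.0, 0.442]
force: [1.2, 6.9, -4.1]
grip_width: 0.131
```

```bash
python3 - <<'E'
from h import *
st(); print(np.round(robot.observe()['ft_torque'],2))
E
```

```text
t 6.05
tool_pos [ 0.5274 -0.0224  0.0903]
orientation [-3.1399e+00 -1.0000e-04  4.4210e-01]
force [ 1.1693  6.9096 -4.0933]
grip_width 0.1313
joints [-0.066   0.4563  1.9205  0.0023  0.7656 -0.5097]
[ 1.2  -0.14  0.1 ]
```

>>> arm_command(steps=[30,0,0,0,0,0,0,30,0,0,0,0,0,0,30,0,0,-0.8,0,0,0,30,0,0,-0.8,0,0,0.9,30,0,0,0,0,0,0.9,30,-0.67,0.18,0,0,0,0,30,-0.67,0.18,0,0,0,0,30,-0.67,0.18,0,0,0,0])

```text
t: 6.85
tool_pos: [0.456, -0.0677, 0.1548]
orientation: [3.141, -0.0, 0.29]
force: [0.4, -1.4, -0.1]
grip_width: 0.353
```

>>> arm_command(steps=[30,0,0,0,0,0,0])

```text
t: 6.95
tool_pos: [0.4537, -0.0682, 0.1545]
orientation: [-3.141, 0.002, 0.288]
force: [0.2, -0.2, 0.7]
grip_width: 0.355
```

```bash
python3 - <<'E'
from h import *
st()
c=snap('wrist','w6')
print(proj(c,[B(-136,25,91),B(-136,105,91)]))
snap('top','t6');snap('scene','s6')
E
```

```text
t 6.95
tool_pos [ 0.4537 -0.0682  0.1545]
orientation [-3.141e+00  2.300e-03  2.880e-01]
force [ 0.1887 -0.2027  0.6537]
grip_width 0.3549
joints [-1.7480e-01  2.6170e-01  2.0284e+00 -7.0000e-04  8.5390e-01 -4.6230e-01]
[[324.75138661 245.34521003]
 [325.32658557 154.63783231]]
```

View pics/w6.png

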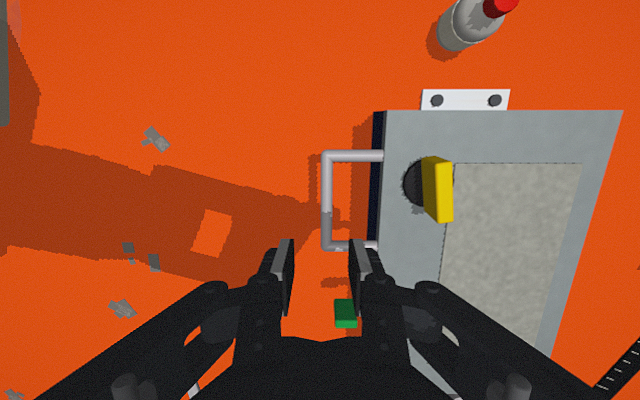

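View pics/s6.png

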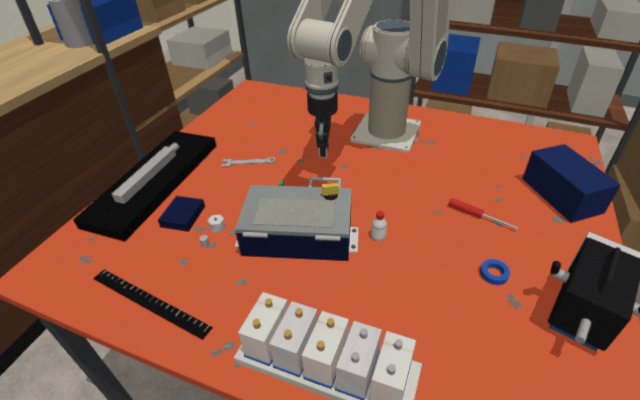

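>>> arm_command(steps=[30,0.1,-0.03,0,0,0,0,30,0,0,0.7,0,0,0,30,0,0,0.7,0,0,0,30,0,0,0.6,0,0,0,30,0,0,0.5,0,0,0,30,0,0,0,0,0,0])

```text
t: 7.7
tool_pos: [0.4594, -0.0642, 0.0524]
orientation: [-3.14, 0.004, 0.29]
force: [-0.6, 0.4, 0.1]
grip_width: 0.352
```

```bash
python3 - <<'E'
from h import *
st()
c=snap('wrist','w7'); im=c['frame'][:,:,::-1]
a=cv2.resize(im[100:340,200:440],None,fx=2,fy=2)
s=snap('scene','s7')['frame'][:,:,::-1]
b=cv2.resize(s[140:220,270:370],(300,480))
cv2.imwrite('pics/m7.png',np.hstack([a,b]))
E
```

```text
t 7.7
tool_pos [ 0.4594 -0.0642  0.0524]
orientation [-3.1397  0.0038  0.2895]
force [-0.5674  0.3512  0.114 ]
grip_width 0.3517
joints [-0.1644  0.458   2.0695  0.      0.6184 -0.454 ]
```

View pics/m7.png

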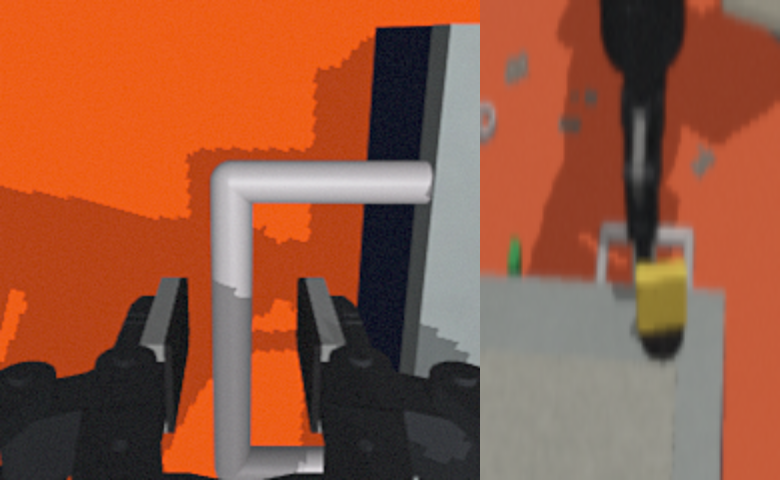

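>>> arm_command(steps=[30,-0.07,0.02,0,0,0,0,0,0,0,0,0,0,0,0,0,0,0,0,0,0,0,0,0,0,0,0,0])

```text
t: 8.2
tool_pos: [0.4575, -0.0668, 0.0556]
orientation: [3.141, 0.0, 0.289]
force: [-3.0, -1.9, 6.2]
grip_width: 0.098
```

```bash
python3 - <<'E'
from h import *
st()
c=snap('wrist','w8'); im=c['frame'][:,:,::-1]
a=cv2.resize(im[100:340,200:440],None,fx=2,fy=2)
cv2.imwrite('pics/m8.png',a)
E
```

```text
t 8.2
tool_pos [ 0.4575 -0.0668  0.0556]
orientation [3.1411 0.     0.2886]
force [-3.0264 -1.8884  6.1784]
grip_width 0.0977
joints [-1.7040e-01  4.4870e-01  2.0746e+00 -8.0000e-04  6.1810e-01 -4.5840e-01]
```

View pics/m8.png

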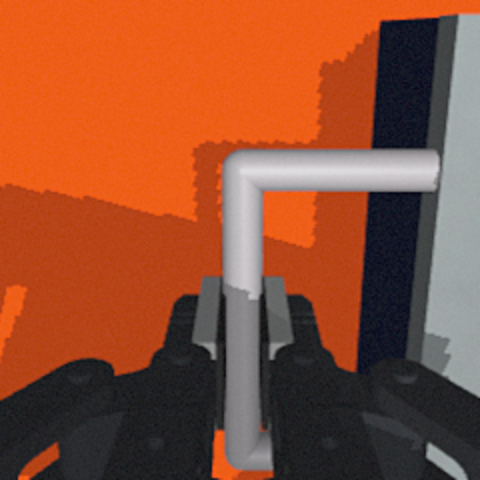

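>>> arm_command(steps=[0,0,0,-0.05,0,0,0,0,0,0,-0.05,0,0,0,0,0,0,-0.05,0,0,0,0,0,0,-0.05,0,0,0,0,0.01,0,-0.05,0,0,0])

```text
t: 8.75
tool_pos: [0.4578, -0.0666, 0.0647]
orientation: [3.141, 0.001, 0.289]
force: [-1.8, -6.7, -5.6]
grip_width: 0.096
```

>>> arm_command(steps=[0,0.01,0,-0.04,0,0,0,0,0,0,-0.04,0,0,0])

```text
t: 8.95
tool_pos: [0.458, -0.0665, 0.0678]
orientation: [3.142, 0.001, 0.289]
force: [-1.0, -5.1, -4.8]
grip_width: 0.096
```

>>> arm_command(steps=[0,0.01,0,-0.04,0,0,0])

```text
t: 9.05
tool_pos: [0.4581, -0.0665, 0.0693]
orientation: [-3.142, 0.002, 0.289]
force: [-2.1, -7.5, -5.1]
grip_width: 0.097
```

>>> arm_command(steps=[0,0,0,-0.03,0,0,0])

```text
t: 9.15
tool_pos: [0.4582, -0.0665, 0.0705]
orientation: [-3.142, 0.002, 0.289]
force: [-2.1, -6.7, -5.3]
grip_width: 0.104
```

>>> arm_command(steps=[0,0,0,-0.03,0,0,0])

```text
t: 9.25
tool_pos: [0.4583, -0.0664, 0.0717]
orientation: [3.142, 0.001, 0.289]
force: [-1.7, -6.3, -5.3]
grip_width: 0.094
```

>>> arm_command(steps=[0,0,0,-0.03,0,0,0])

```text
t: 9.35
tool_pos: [0.4584, -0.0664, 0.073]
orientation: [3.142, 0.001, 0.289]
force: [0.2, -5.6, -5.5]
grip_width: 0.095
```

>>> arm_command(steps=[0,0.01,0,-0.03,0,0,0])

```text
t: 9.45
tool_pos: [0.4586, -0.0663, 0.0741]
orientation: [3.142, 0.002, 0.289]
force: [-2.0, -6.5, -4.5]
grip_width: 0.098
```

>>> arm_command(steps=[0,0,0,-0.03,0,0,0])

```text
t: 9.55
tool_pos: [0.4587, -0.0663, 0.0753]
orientation: [3.142, 0.001, 0.289]
force: [0.3, -5.5, -5.4]
grip_width: 0.098
```

>>> arm_command(steps=[0,0.01,0,-0.03,0,0,0])

```text
t: 9.65
tool_pos: [0.4589, -0.0662, 0.0765]
orientation: [-3.142, 0.002, 0.289]
force: [-3.0, -7.7, -4.3]
grip_width: 0.095
```

>>> arm_command(steps=[0,0,0,-0.03,0,0,0])

```text
t: 9.75
tool_pos: [0.459, -0.0662, 0.0777]
orientation: [-3.142, 0.002, 0.289]
force: [-1.5, -5.4, -5.0]
grip_width: 0.093
```

>>> arm_command(steps=[0,0,0,-0.03,0,0,0])

```text
t: 9.85
tool_pos: [0.4591, -0.0662, 0.0787]
orientation: [3.141, 0.001, 0.289]
force: [1.5, -7.3, -18.6]
grip_width: 0.095
```

>>> arm_command(steps=[0,0,0,0.04,0,0,0,0,0,0,0,0,0,0])

```text
t: 10.05
tool_pos: [0.4589, -0.0662, 0.0773]
orientation: [-3.142, 0.002, 0.289]
force: [-2.2, -5.8, -3.8]
grip_width: 0.097
```

>>> arm_command(steps=[0,0,0,0.02,0,0,0,30,0,0,0,0,0,0,30,0,0,0,0,0,0,30,0,0,-0.8,0,0,0,30,0,0,-0.8,0,0,0,30,0,0,-0.4,0,0,0,0,0,0,0,0,0,0])

```text
t: 10.75
tool_pos: [0.4619, -0.0659, 0.1592]
orientation: [3.139, -0.006, 0.289]
force: [0.6, -0.1, -0.5]
grip_width: 0.195
```

```bash
python3 - <<'E'
from h import *
st()
c=snap('wrist','w9'); 
s=snap('scene','s9');t=snap('top','t9')
b=cv2.resize(s['frame'][140:270,230:370,::-1],(420,390))
a=cv2.resize(t['frame'][150:250,290:400,::-1],(380,390*1))
cv2.imwrite('pics/m9.png',np.hstack([b,a]))
E
```

```text
t 10.75
tool_pos [ 0.4619 -0.0659  0.1592]
orientation [ 3.1393 -0.0055  0.2886]
force [ 0.5806 -0.0829 -0.5405]
grip_width 0.1951
joints [-1.6760e-01  2.6100e-01  2.0145e+00  5.0000e-04  8.6020e-01 -4.5650e-01]
```

View pics/m9.png

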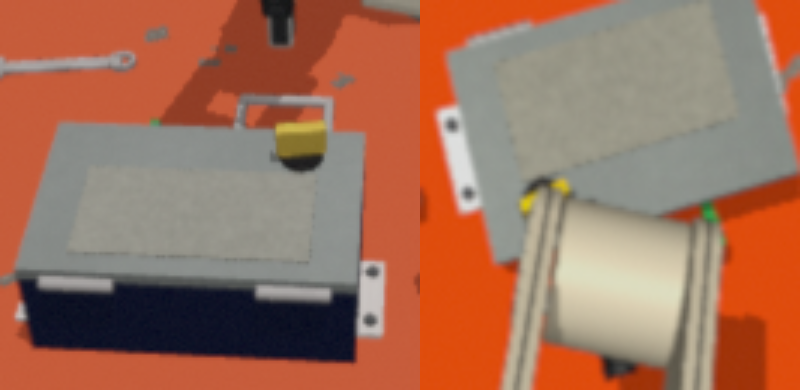

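View pics/w9.png

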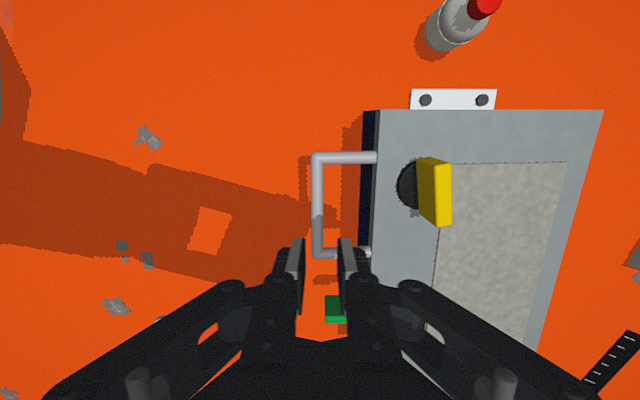

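>>> arm_command(steps=[0,0.05,0.74,0,0,0,0,0,0.05,0.74,0,0,0,0,0,0.05,0.74,0,0,0,0,0,0.05,0.74,0,0,0,0,0,0.06,0.75,0,0,0,0,0,0,0,0.7,0,0,0,0,0,0,0.7,0,0,0,0,0,0,0,0,0,0])

```text
t: 11.7
tool_pos: [0.5084, -0.2039, 0.0961]
orientation: [-3.136, 0.007, 0.288]
force: [-1.0, -0.0, 0.3]
grip_width: -0.002
```

```bash
python3 - <<'E'
from h import *
st(); p=robot.observe()['tool_pos']
print('box',(Rb.T@(np.array(p)-O)*1000).round(1))
c=snap('wrist','w10'); 
s=snap('scene','s10')
b=cv2.resize(s['frame'][120:270,210:370,::-1],(427,400))
cv2.imwrite('pics/m10.png',b)
for z in (91,112): print(z,proj(s,[B(-136,25,z),B(-136,105,z)]).round(1))
print(proj(c,[B(-127,-60.5,92),B(-105,-60.5,92),B(-127,-50.5,92)]).round(1), proj(c,[np.array(p)+[0,0,.026]]))
E
```

```text
t 11.7
tool_pos [ 0.5084 -0.2039  0.0961]
orientation [-3.1357  0.007   0.288 ]
force [-0.9995 -0.0356  0.3006]
grip_width -0.0018
joints [-4.0330e-01  4.7340e-01  1.8681e+00  2.0000e-04  8.0920e-01 -6.9140e-01]
box [-125.   -82.1   96.1]
91 [[311.4 178.2]
 [339.5 179.1]]
112 [[311.1 172.2]
 [339.5 173.2]]
[[318.  199.6]
 [353.4 199.7]
 [318.  184. ]] [[320.9606219  253.52422913]]
```

View pics/w10.png

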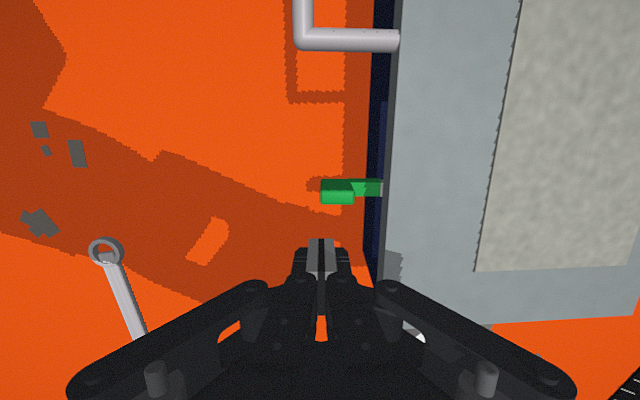

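View pics/m10.png

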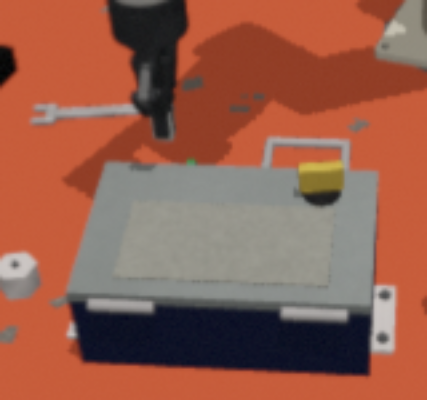

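>>> arm_command(steps=[0,0.08,0.05,0,0,0,0,0,0,0,0.5,0,0,0,0,0,0,0.5,0,0,0,0,0,0,0.1,0,0,0,0,0,0,0,0,0,0])

```text
t: 12.3
tool_pos: [0.5159, -0.2062, 0.0571]
orientation: [3.141, -0.0, 0.289]
force: [-0.0, 0.2, 0.9]
grip_width: -0.003
```

```bash
python3 - <<'E'
from h import *
st(); p=robot.observe()['tool_pos']
print('box',(Rb.T@(np.array(p)-O)*1000).round(1))
c=snap('wrist','w11'); 
s=snap('scene','s11')
b=cv2.resize(s['frame'][120:270,210:370,::-1],(427,400))
a=cv2.resize(c['frame'][100:350,220:470,::-1],(400,400))
cv2.imwrite('pics/m11.png',np.hstack([a,b]))
E
```

```text
t 12.3
tool_pos [ 0.5159 -0.2062  0.0571]
orientation [ 3.1414e+00 -2.0000e-04  2.8880e-01]
force [-0.0394  0.1721  0.8597]
grip_width -0.0031
joints [-0.4016  0.5422  1.8714  0.      0.7278 -0.6904]
box [-118.4  -86.4   57.1]
```

View pics/m11.png

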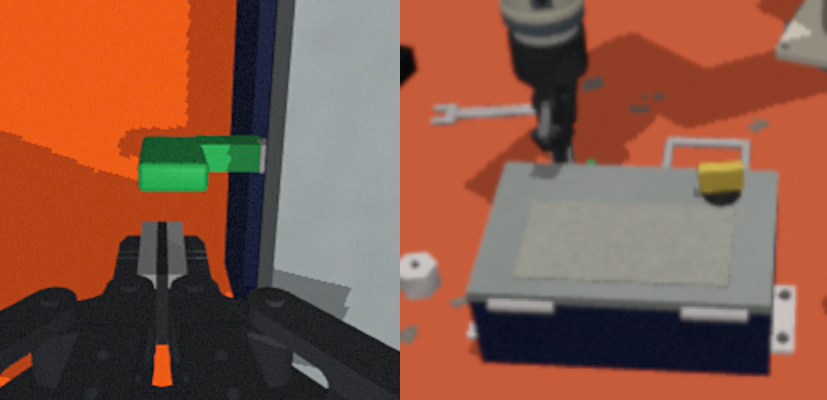

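>>> arm_command(steps=[0,-0.02,0,0.17,0,0,0,0,0,-0.12,0,0,0,0,0,0,-0.12,0,0,0,0,0,0,-0.05,0,0,0,0])

```text
t: 12.8
tool_pos: [0.5111, -0.1947, 0.0499]
orientation: [-3.141, 0.0, 0.289]
force: [0.7, -0.2, -0.1]
grip_width: -0.003
```

>>> arm_command(steps=[0,0,-0.05,0,0,0,0,0,0,-0.05,0,0,0,0])

```text
t: 13.0
tool_pos: [0.5105, -0.1919, 0.05]
orientation: [3.141, -0.0, 0.289]
force: [-1.2, -4.5, -0.2]
grip_width: -0.002
```

>>> arm_command(steps=[0,0,-0.05,0,0,0,0,0,0,-0.05,0,0,0,0])

```text
t: 13.2
tool_pos: [0.5093, -0.1879, 0.0499]
orientation: [3.141, -0.0, 0.288]
force: [-1.5, -4.4, 1.7]
grip_width: -0.001
```

>>> arm_command(steps=[0,0,-0.05,0,0,0,0,0,0,-0.05,0,0,0,0,0,0,-0.05,0,0,0,0])

```text
t: 13.5
tool_pos: [0.5075, -0.1818, 0.0499]
orientation: [3.141, -0.0, 0.288]
force: [-1.6, -4.9, 1.4]
grip_width: -0.003
```

>>> arm_command(steps=[0,0,-0.05,0,0,0,0,0,0,-0.05,0,0,0,0])

```text
t: 13.7
tool_pos: [0.5063, -0.1779, 0.0499]
orientation: [3.142, -0.0, 0.289]
force: [-1.3, -5.7, 2.2]
grip_width: 0.001
```

>>> arm_command(steps=[0,0,-0.04,0,0,0,0])

```text
t: 13.8
tool_pos: [0.5059, -0.1763, 0.0499]
orientation: [3.142, -0.0, 0.289]
force: [-1.4, -4.8, 1.8]
grip_width: -0.003
```

>>> arm_command(steps=[0,0,-0.04,0,0,0,0])

```text
t: 13.9
tool_pos: [0.5054, -0.1749, 0.0498]
orientation: [3.142, 0.0, 0.289]
force: [-1.2, -4.3, 1.4]
grip_width: 0.003
```

>>> arm_command(steps=[0,0,-0.03,0,0,0,0])

```text
t: 14.0
tool_pos: [0.5054, -0.1743, 0.05]
orientation: [3.14, -0.0, 0.289]
force: [-1.5, -11.2, 0.7]
grip_width: 0.001
```

>>> arm_command(steps=[0,0,-0.02,0,0,0,0])

```text
t: 14.1
tool_pos: [0.5054, -0.1741, 0.0501]
orientation: [3.139, -0.001, 0.289]
force: [-1.8, -12.9, -1.0]
grip_width: 0.0
```

>>> arm_command(steps=[0,0,0.2,0,0,0,0,0,0,0,-0.9,0,0,0,30,0,0,-0.9,0,0,0,30,0,0,-0.9,0,0,0,30,-0.08,-0.78,0,0,0,0,30,-0.08,-0.78,0,0,0,0,30,-0.08,-0.78,0,0,0,0,30,-0.08,-0.78,0,0,0,0])

```text
t: 14.9
tool_pos: [0.4584, -0.0632, 0.1577]
orientation: [-3.14, 0.0, 0.288]
force: [0.9, 0.2, 0.0]
grip_width: 0.349
```

>>> arm_command(steps=[30,0,0,0,0,0,0])

```text
t: 15.0
tool_pos: [0.4569, -0.0617, 0.1574]
orientation: [-3.139, 0.002, 0.291]
force: [0.1, -0.9, -0.3]
grip_width: 0.352
```

```bash
python3 - <<'E'
from h import *
st()
c=snap('wrist','w12')
print(proj(c,[B(-134.3,25,113),B(-134.3,105,113)]))
E
```

```text
t 15.0
tool_pos [ 0.4569 -0.0617  0.1574]
orientation [-3.1389e+00  2.2000e-03  2.9070e-01]
force [ 0.1229 -0.9037 -0.2881]
grip_width 0.3524
joints [-1.6110e-01  2.6040e-01  2.0211e+00  1.9000e-03  8.6320e-01 -4.5300e-01]
[[320.8773465  261.59713808]
 [321.36866694 165.41762668]]
```

View pics/w12.png

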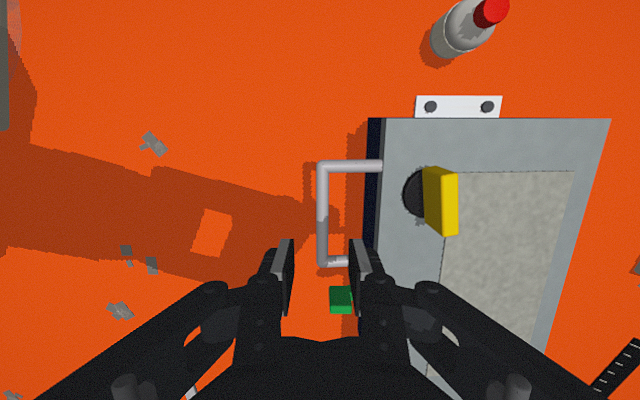

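>>> arm_command(steps=[30,0.02,0.05,0.7,0,0,0,30,0,0,0.7,0,0,0,30,0,0,0.5,0,0,0,30,0,0,0.1,0,0,0,0,0,0,0,0,0,0,0,0,0,0,0,0,0,0,0,0,0,0,0,0])

```text
t: 15.75
tool_pos: [0.4592, -0.0671, 0.0781]
orientation: [-3.141, 0.003, 0.289]
force: [-4.9, -4.4, -4.4]
grip_width: 0.1
```

>>> arm_command(steps=[0,0.01,0,-0.06,0,0,0,0,0.01,0,-0.06,0,0,0,0,0.01,0,-0.06,0,0,0])

```text
t: 16.05
tool_pos: [0.4601, -0.0668, 0.0855]
orientation: [-3.141, 0.003, 0.289]
force: [-5.6, -5.6, -3.4]
grip_width: 0.096
```

>>> arm_command(steps=[0,0.05,0,-0.27,0,0,0,0,0.06,0,-0.27,0,0,0,0,0.07,0,-0.26,0,0,0,0,0.09,0,-0.26,0,0,0])

```text
t: 16.45
tool_pos: [0.4706, -0.0638, 0.1282]
orientation: [3.142, 0.003, 0.289]
force: [-3.9, -4.6, -2.4]
grip_width: 0.098
```

>>> arm_command(steps=[0,0.1,0,-0.26,0,0,0,0,0.11,0,-0.25,0,0,0,0,0.12,0,-0.25,0,0,0,0,0.14,0,-0.24,0,0,0,0,0.15,0,-0.23,0,0,0,0,0.16,0,-0.23,0,0,0])

```text
t: 17.05
tool_pos: [0.5004, -0.055, 0.1867]
orientation: [3.141, 0.003, 0.289]
force: [-4.0, -5.3, -2.9]
grip_width: 0.095
```

```bash
python3 - <<'E'
from h import *
st(); p=robot.observe()['tool_pos']
q=(Rb.T@(np.array(p)-O)*1000); x=q[0]-85; z=q[2]+35.4-85; print(x,z,np.hypot(x,z),'theta',np.arctan2(z,-x)-np.arctan2(6,221))
E
```

```text
t 17.05
tool_pos [ 0.5004 -0.055   0.1867]
orientation [3.1412 0.0034 0.2888]
force [-3.952  -5.341  -2.8941]
grip_width 0.0948
joints [-0.132   0.2757  1.9112 -0.0021  0.9577 -0.4195]
-175.58014725784597 137.1124987130847 222.77393342676456 theta 0.6358498986189576
```

>>> arm_command(steps=[0,0.17,0,-0.21,0,0,0,0,0.18,0,-0.21,0,0,0,0,0.19,0,-0.2,0,0,0,0,0.2,0,-0.19,0,0,0,0,0.21,0,-0.18,0,0,0,0,0.22,0,-0.17,0,0,0,0,0.23,0,-0.16,0,0,0])

```text
t: 17.75
tool_pos: [0.554, -0.0392, 0.2402]
orientation: [3.141, 0.004, 0.288]
force: [-7.0, -3.7, 4.9]
grip_width: 0.097
```

```bash
cat > th.py <<'E'
from h import *
st(); p=robot.observe()['tool_pos']
q=(Rb.T@(np.array(p)-O)*1000); x=q[0]-85; z=q[2]+35.4-85; print(x,z,np.hypot(x,z),'theta',np.arctan2(z,-x)-np.arctan2(6,221))
s=snap('scene','sth')['frame'][:,:,::-1]
cv2.imwrite('pics/sth_%d.png'%int(robot.observe()['t']*100),cv2.resize(s[60:270,210:400],None,fx=2.5,fy=2.5))
E
python3 th.py; ls pics|grep sth
```

```text
t 17.75
tool_pos [ 0.554  -0.0392  0.2402]
orientation [3.141  0.0036 0.2884]
force [-7.0227 -3.7323  4.9464]
grip_width 0.0967
joints [-0.091   0.2859  1.754  -0.0021  1.1048 -0.3785]
-119.73520118954362 190.56702522095287 225.0606796076644 theta 0.9826775467987696
sth.npy
sth.png
sth_1780.png
```

View pics/sth_1780.png

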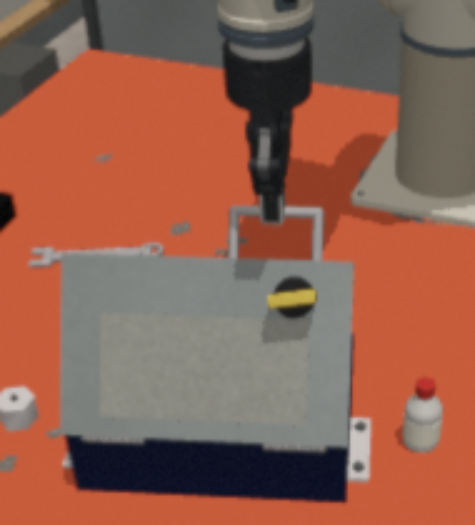

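>>> arm_command(steps=[0,0.24,0,-0.13,0,0,0,0,0.24,0,-0.12,0,0,0,0,0.25,0,-0.1,0,0,0,0,0.26,0,-0.09,0,0,0,0,0.26,0,-0.08,0,0,0])

```text
t: 18.3
tool_pos: [0.6033, -0.0248, 0.2635]
orientation: [3.14, -0.0, 0.288]
force: [-8.7, -1.6, 14.5]
grip_width: 0.091
```

```bash
python3 th.py
```

```text
t 18.3
tool_pos [ 0.6033 -0.0248  0.2635]
orientation [ 3.1402e+00 -3.0000e-04  2.8820e-01]
force [-8.6626 -1.6121 14.511 ]
grip_width 0.0908
joints [-6.0100e-02  3.3440e-01  1.6280e+00 -1.3000e-03  1.1785e+00 -3.4790e-01]
-68.38009048951848 213.91144073681528 224.57502366348484 theta 1.234254259655759
```

>>> arm_command(steps=[0,0,0,-0.05,0,0,0,0,0.25,0,-0.1,0,0,0,0,0.25,0,-0.07,0,0,0])

```text
t: 18.65
tool_pos: [0.6219, -0.0192, 0.2693]
orientation: [3.141, 0.002, 0.288]
force: [-5.8, -4.0, 6.9]
grip_width: 0.092
```

```bash
python3 th.py; ls pics|grep sth
```

```text
t 18.65
tool_pos [ 0.6219 -0.0192  0.2693]
orientation [3.1409e+00 2.5000e-03 2.8810e-01]
force [-5.8045 -3.9831  6.9242]
grip_width 0.0918
joints [-0.0492  0.359   1.5785 -0.0016  1.2061 -0.3368]
-48.979565786480826 219.66965022391895 225.06388669471409 theta 1.3242730156666025
sth.npy
sth.png
sth_1780.png
sth_1835.png
sth_1870.png
```

>>> arm_command(steps=[0,0.2,0,-0.05,0,0,0,0,0.1,0,-0.02,0,0,0,0,0,0,0,0,0,0])

```text
t: 19.0
tool_pos: [0.6348, -0.0154, 0.2723]
orientation: [3.141, -0.001, 0.288]
force: [-1.5, -3.5, 5.2]
grip_width: 0.094
```

```bash
python3 th.py; ls pics|grep sth
```

```text
t 19.0
tool_pos [ 0.6348 -0.0154  0.2723]
orientation [ 3.1405e+00 -7.0000e-04  2.8840e-01]
force [-1.483  -3.4611  5.1556]
grip_width 0.0937
joints [-4.2600e-02  3.7480e-01  1.5483e+00 -8.0000e-04  1.2175e+00 -3.3080e-01]
-35.53870928606554 222.6755028996106 225.49363505277475 theta 1.3853897688362165
sth.npy
sth.png
sth_1780.png
sth_1835.png
sth_1870.png
sth_1905.png
```

>>> arm_command(steps=[20,0,0,0,0,0,0,30,0,0,0,0,0,0,30,0,0,0,0,0,0,30,0,0,-0.5,0,0,0,30,0,0,-0.9,0,0,0,30,0,0,-0.9,0,0,0,30,-0.5,0,-0.5,0,0,0,30,-0.5,0,0,0,0,0])

```text
t: 19.85
tool_pos: [0.5974, -0.0261, 0.3866]
orientation: [3.14, -0.006, 0.289]
force: [0.6, -1.2, -0.3]
grip_width: 0.351
```

```bash
python3 - <<'E'
from h import *
st()
s=snap('scene','sf'); t=snap('top','tf'); snap('wrist','wf')
for th in (1.2,1.3,1.38,1.45):
    x=-221*np.cos(th)+6*np.sin(th)+85; z=221*np.sin(th)+6*np.cos(th)+85
    print(th,proj(s,[B(x,25,z),B(x,105,z)]).round(1).tolist(),proj(t,[B(x,25,z),B(x,105,z)]).round(1).tolist())
E
```

```text
t 19.85
tool_pos [ 0.5974 -0.0261  0.3866]
orientation [ 3.1397 -0.0059  0.2891]
force [ 0.5712 -1.2028 -0.3305]
grip_width 0.3505
joints [-6.3800e-02  2.2980e-01  1.4930e+00  3.0000e-04  1.4127e+00 -3.5290e-01]
1.2 [[300.2, 146.1], [335.8, 147.1]] [[342.2, 167.7], [313.2, 175.5]]
1.3 [[298.8, 148.9], [335.1, 149.9]] [[340.2, 159.7], [311.1, 167.5]]
1.38 [[297.6, 151.9], [334.6, 153.0]] [[338.6, 153.2], [309.4, 161.0]]
1.45 [[296.5, 155.1], [334.1, 156.3]] [[337.1, 147.5], [307.8, 155.3]]
```

View pics/sf.png

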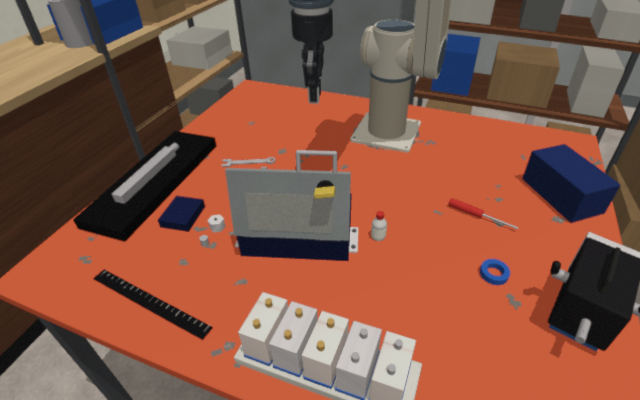

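View pics/tf.png

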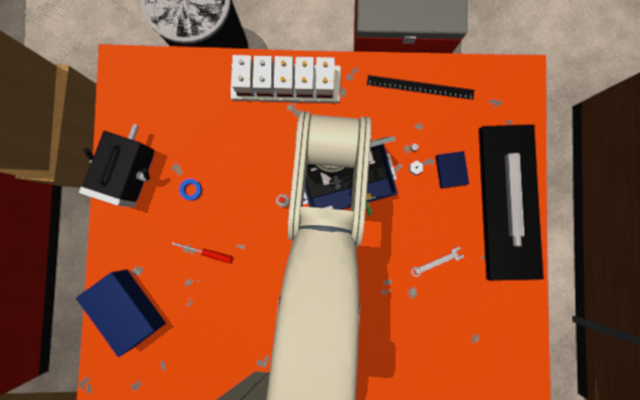

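>>> arm_command(steps=[30,-0.9,0,0,0,0,0,30,-0.9,0,0,0,0,0,30,-0.9,0,0,0,0,0,30,-0.9,0,0,0,0,0,30,0,0,0,0,0,0,30,0,0,0,0,0,0,30,0,0,0,0,0,0,30,0,0,0,0,0,0])

```text
t: 20.8
tool_pos: [0.459, -0.067, 0.3827]
orientation: [-3.141, 0.0, 0.289]
force: [-0.3, 0.3, 0.5]
grip_width: 0.353
```

```bash
python3 - <<'E'
from h import *
st()
s=snap('scene','sg'); t=snap('top','tg')
a=load('sf')['frame'].astype(int); d=np.abs(a-s['frame'].astype(int)).sum(2)
print('lid region diff',d[175:255,230:345].mean(), 'top bystander diff', np.abs(load('top0')['frame'].astype(int)-t['frame'].astype(int)).sum(2)[130:200,400:470].mean(),np.abs(load('top0')['frame'].astype(int)-t['frame'].astype(int)).sum(2)[170:270,165:240].mean())
cv2.imwrite('pics/sgz.png',cv2.resize(s['frame'][130:270,190:400,::-1],None,fx=3.5,fy=3.5))
E
```

```text
t 20.8
tool_pos [ 0.459  -0.067   0.3827]
orientation [-3.1412e+00  4.0000e-04  2.8910e-01]
force [-0.2608  0.3155  0.4872]
grip_width 0.3525
joints [-1.7070e-01  4.8000e-03  1.7583e+00  2.0000e-04  1.3790e+00 -4.5980e-01]
lid region diff 2.982282608695652 top bystander diff 5.931020408163265 6.18
```

View pics/sgz.png

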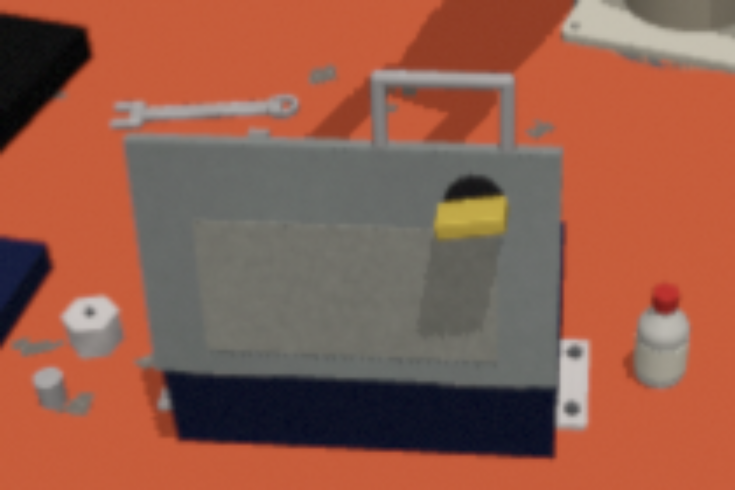

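The lid stands by itself at about 1.38 rad and everything around the box is where it was. Handing in the job.

```bash
python3 -c "
from h import *
print(ticket.close_job())"
```

```text
the job is handed in; nothing more can be done
None
```

The box is open and its lid stands by itself at about 1.38 rad. I handed the job in at about 21 s of the 72 s allowed; no verdict was reported.

- **Knob:** I turned it clockwise to about 1.4 rad (the lid is free from 1.2).
- **First lift:** I raised the lid by its bar until the catch stopped it about 22 mm up. The force peaked at about 19 N, so I eased off 1–2 mm before letting go.
- **Catch:** I pushed the green tab left from its right side with 4–6 N until it met its stop, about 18–19 mm along, ending at about 13 N.
- **Opening:** I gripped the bar again, and the lid passed the old stop with no extra force. I swung it up, let go and moved the arm clear.

**Last checks:** Two scene pictures about 1 s apart, with the gripper clear, show the lid standing still. Comparing the first and last top views at the right and left of the box, and looking at the scene views, I saw nothing around the box moved. The force reading was near zero.

**What disagreed or went wrong:**
- **Finger tips:** The shut tips sit about 26 mm behind the reported TCP. My first grasp of the knob closed above it without touching, so I worked from the pictures after that.
- **Pressing down on the bar:** Late in the swing I pressed down on it with about 14 N, and corrected that.

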